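Take off the lock-out tag and raise the height stop one notch

TASK

The height stop is locked out by the red tag on its hook. Lift the tag off the hook and put it in the grey box; then raise the stop by its black grip exactly one notch, so that the spring pawl holds it there, and let go. The pawl will not let the stop down again, so do not pass a second notch, and leave the yellow tape measure and the oil bottle where they stand.

Things in the scene. Friction and masses are not known exactly. Their poses are not given: they have to be found in the camera images.
- stop_stand: Height stop on the bench, fixed: grey base plate 180x90x12 mm, aluminium column 30x36 mm, 274 mm tall, with four dark marks on its front 36 mm apart and four teeth on its +y side, one per notch. Origin: on the column axis at the bench; -x is its front (the grip side), z up. A grey bar at the column top runs to +y and carries the tag's hook 95 mm from the column axis.
- stop_slide (a joint): Height in m of the blue slide on the column, 0 to 0.130, up positive. The spring pawl holds it at notches 0, 0.036, 0.072 and 0.108 (each to about 1 mm); it starts resting on one of them. Lifting takes about 3 to 8 N; the pawl clicks in once a notch is passed by 1 mm or more, and then the slide cannot go down from there; let go between two notches, it sinks to the lower one.
- grip_mid (a point): Centre of the slide's upright black grip, 26 mm (x) x 30 mm (y) x 50 mm tall (25 mm above and below this point), axes as the stand's; 100 mm in front (-x) of the column axis, free above and on both y sides. It rises with the slide.
- hook_rod (a point): Top of the steel hook rod where the tag hangs (the tag is within 12 mm of this point along the rod), 254 mm above the bench. The rod is 8 mm thick, level, and runs along the stand's -x; its free end, from 20 to 35 mm in front of this point, is bent up and reaches 16 mm above this point. The bar that carries it is 44 mm behind (+x).
- tag: Red plastic lock-out tag with a white panel: 44 mm wide (its y), 10 mm thick (its x), 120 mm tall (its z); loose, 60 to 110 g. Origin: centre of its lower edge. It hangs upright on the hook by an opening near its top, facing the stand's -x.
- tag_eye (a point): Tag's axis 108 mm above its lower edge, just under the top bar. The opening is 22 mm wide and 34 mm tall, from 74 to 108 mm above the lower edge; a 12 mm bar closes it on top. Pinch the tag across its 44 mm width here; lift 18 to 24 mm to pass the hook's bent end, then draw it off along the stand's -x by at least 60 mm.
- tag_mid (a point): Centre of the tag, 60 mm above its lower edge; must end inside the box.
- tape_measure: Yellow pocket tape measure 62x68x35 mm, loose; origin centre of underside. Leave it.
- oil_bottle: Brown oil bottle with a white nozzle, 34 mm thick, 104 mm tall, upright, loose; origin centre of underside. Leave it.
- tag_box: Grey open-topped plastic box, fixed, 100 mm (x) x 76 mm (y) x 85 mm tall, walls and floor 4 mm. Origin: centre of its underside. The tag, let go upright just over its floor, stands or leans there and stays in.
- monitor: The place's monitor, fixed, edge-on to the robot: a screen about 30 mm thick in the plane y = 0.17, from x = 0.15 to 0.61 m, z = 0.22 to 0.49 m. The work stands to its left (+y); keep arm and gripper clear of it.
Things that resemble listed ones, but are neither listed nor needed, are in the scene too. Of the things that look like the tag, the larger one is meant.

How it is judged:
On the way, in this order (a step that is already met when the one before it is completed fails the run):
1. the tag is in the box, let go (x of tag_mid in the frame of tag_box between -0.048 and 0.048 m and y of tag_mid in the frame of tag_box between -0.036 and 0.036 m and z of tag_mid in the frame of tag_box below 0.085 m and contact force between the fingers and tag below 0.1 N), for 0.2 s.
2. the stop is raised to the next notch (distance of grip_mid from where it was at the start of the episode above 0.031 m), for 0.1 s.
At the end, for the whole second after the job is handed in: The tag is at rest in the box (its centre within the box's walls and below its rim); the slide rests on its pawl one notch above where it began (31 to 41 mm higher) (x of tag_mid in the frame of tag_box between -0.048 and 0.048 m and y of tag_mid in the frame of tag_box between -0.036 and 0.036 m and z of tag_mid in the frame of tag_box below 0.085 m and linear speed of tag below 0.05 m/s and distance of grip_mid from where it was at the start of the episode between 0.031 and 0.041 m and velocity of joint stop_slide between -0.01 and 0.01 m/s); the robot touches nothing.
It fails at once if a bystander (tape measure or oil bottle) is moved by more than 30 mm (distance of any of tape_measure, oil_bottle from where it was at the start of the episode above 0.03 m).
It also fails if it takes over 45 s, if anything falls off the work surface, if the arm or the gripper's body presses on something with over 40 N, if the wrist force passes 120 N, or if a joint passes its speed limit or range.

ROBOT

A 6-joint arm with a two-finger parallel gripper is mounted at the origin on a cart in front of the work surface, level with it; the furniture and walls round the work are solid. World frame = base frame: x ahead of the robot, y to its left, z up, the work surface at z = 0. Lengths are in m, angles in rad, forces in N, time in s.
With the tool pointing down it reaches from about 0.225 to 0.875 m from the base axis. Payload 3.4 kg.
Tool frame: the origin (TCP) lies at the very end of the fingers, on their centre line; the grasp point (between the pads) lies behind it (manip.grasp_offset is the z of the grasp point in the tool frame, in m); z points along the fingers, y is the line along which they close (so a half turn about z gives the same grasp; the last joint's range is limited). The gripper opens to 85 mm and grips with 20 to 120 N. Pads are 22 mm wide; open, the fingers measure 114 mm over their backs; the gripper's body (76 mm by 85 mm) begins 54 mm behind the grasp point. The pads swing forward as they close: fully open they stand 13 mm farther back than shut.
Start: joints at [1.156, 0.276, 1.505, -0, 1.361, -0.121], TCP at [0.167, 0.55, 0.231] pointing down, gripper open.
Joint ranges: [-2.89, 2.89], [-0.75, 2.08], [0.22, 2.7], [-1.18, 4.32], [0.11, 2.71], [-2.7, 2.7]. Speed limits (rad/s): [2.57, 2.57, 3.14, 3.14, 3.14, 3.14].

INTERFACE

Orientations are given as a unit quaternion [w, x, y, z].
In Python, from rig import manip gives the robot as it stands.
- The arm moves only by the shell command python3 -m pendant 'ROWS' [FORCE]. ROWS is JSON, a list of rows, each an object of numbers: "dx", "dy", "dz": the shift along the tool's x, y, z in m; "rx", "ry", "rz": the turn, a rotation vector about the tool's x, y, z in degrees; "hand": the finger opening in m, from 0 to 0.0854. In form: [{"dx": .., "dy": .., "dz": .., "rx": .., "ry": .., "rz": .., "hand": ..}, ...]. A call has 1 to 12 rows; each row shifts and turns the commanded pose from where the row before left it, along the tool's axes as they then stand; what a row does not reach is not made up. A row lasts 1/12 s, in which the tool goes at most 41.7 mm and 7.16 degrees, less where a joint would pass 70% of its speed; a pose out of reach is approached as far as the arm can. A call is refused whole if a number of a shift passes 0.0417 or a number of a turn 7.16, either way. A call with a gripper value outside its range is refused whole. The fingers move at their own pace and stop on an object; FORCE is the grip in N (left out, the last holds). Time passes only in rows, so rows that do not move let the fingers close. It gives the time, the measured TCP pose, the force, the opening and the grip force at its end, in the units of the state.
- manip.get_state(): the state, without advancing time (a new reading comes with each control period).
- manip.get_image(name): name is "scene" or "top" or "wrist"; returns a dict with "frame" (480x640x3 uint8, red, green, blue), "fx", "fy", "cx", "cy" (pixels), "position" and "attitude" of the camera in the world; the wrist camera has in their place "mount" (4x4, takes a point from camera to tool coordinates, whose origin is the TCP and whose axes are the flange's). Camera axes: x right, y up, looking along -z (the intrinsics and any distortion apply to the point x, -y, -z); pixel columns grow to the right and rows downward; lengths in m; the calibration is good to about 2 mm. A picture is of the moment at which its call begins: read the wrist's pose just before it. There is no depth.
- manip.sign_off(): hands the job in; it is judged then, once.
The state is a dict: "clock": time; "qpos": joint angles; "qd": joint speeds; "effort": joint torques, N m; "position": TCP position; "ee_rot": TCP orientation; "contact_force": force on the tool from outside, world axes, zero at the start; "moment": the same for the moment, N m; "width": finger opening in m; "gripper_force": force on a finger pad.
Only numpy, scipy, OpenCV 4.12 (cv2) and the standard library are available. Lean on these libraries where they do the work, as an engineer would, in place of code of your own. Each camera call takes 0.05 s, during which the arm holds its last target. There are 200 camera calls.

## Working session

There is one attempt and no reset: what is moved stays moved. The work goes in short steps, Python scripts to look and compute and a shell command to move; the robot and the scene stay as the last step left them, time stands still between calls to the robot, and variables do not carry over. Pictures are saved under pics/ and viewed, at most 10 in all, crops included, and the job is handed in when it is done.

```bash
mkdir -p pics; ls
python3 - <<'E'
from rig import manip
import cv2,pickle
s=manip.get_state();print({k:s[k] for k in('clock','position','ee_rot','width','contact_force')},manip.grasp_offset)
d={}
for n in('scene','top','wrist'):
    i=manip.get_image(n);d[n]=i
    cv2.imwrite(f'pics/{n}0.png',i['frame'][:,:,::-1])
    print(n,{k:v for k,v in i.items() if k!='frame'})
pickle.dump(d,open('im0.pkl','wb'))
E
```

```text
pics
{'clock': 0.0, 'position': array([0.16631009, 0.54986337, 0.23041883]), 'ee_rot': array([-2.30379356e-04,  1.46367468e-01,  9.89229848e-01, -9.04470794e-04]), 'width': 0.0854382462066334, 'contact_force': array([ 0.27324615, -0.42287928, -0.49655639])} -0.0187
scene {'fx': 575.533076833221, 'fy': 575.533076833221, 'cx': 318.4283639307961, 'cy': 233.74764440629932, 'position': array([0.1689357 , 0.92252589, 1.04992182]), 'attitude': array([-0.25478671, -0.08815629,  0.32378429,  0.90690459])}
top {'fx': 504.4659255989765, 'fy': 504.4659255989765, 'cx': 322.35417287043776, 'cy': 240.01201472040526, 'position': array([0.37979491, 0.29806562, 1.01072491]), 'attitude': array([ 0.73235118,  0.07616687, -0.06866739, -0.67316057])}
wrist {'fx': 337.8159753027335, 'fy': 337.8159753027335, 'cx': 318.1312363245035, 'cy': 238.3504148296695, 'mount': array([[ 1.55648119e-03,  9.65773785e-01,  2.59381134e-01,
         6.56480576e-02],
       [ 9.99998766e-01, -1.55875947e-03, -1.96892652e-04,
         2.60255596e-04],
       [ 2.14159036e-04,  2.59381120e-01, -9.65775020e-01,
        -1.42869315e-01],
       [ 0.00000000e+00,  0.00000000e+00,  0.00000000e+00,
         1.00000000e+00]])}
```

View pics/scene0.png

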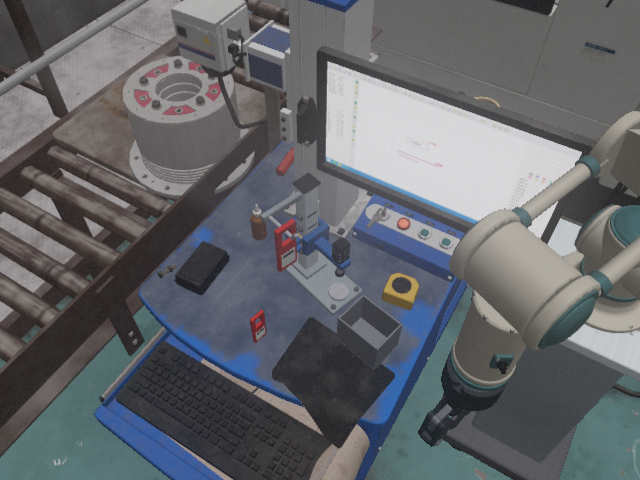

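View pics/top0.png

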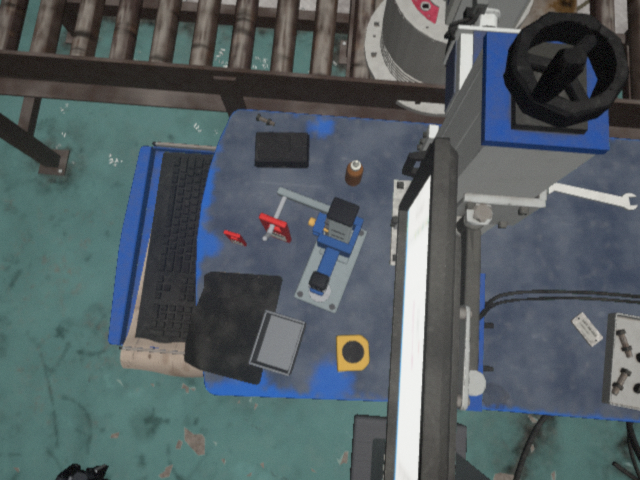

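The scene view shows the stand at about (310,240), the red tag on its hook at (285,247) and a small red look-alike lying at (258,326). It also shows the grey box at (368,332), the tape at (401,290) and the bottle at (258,222). In the top view the tag is at (275,228), the look-alike at (235,237), the grip at (319,283) and the box at (277,342). The one meant is the larger tag, which hangs on the hook. I'll confirm that in enlarged crops.

Run:
```python
import cv2
a=cv2.imread('pics/scene0.png')[170:370,240:420];cv2.imwrite('pics/sc1.png',cv2.resize(a[:150,:120],None,fx=4,fy=4,interpolation=cv2.INTER_CUBIC))
a=cv2.imread('pics/top0.png')[180:380,220:380];cv2.imwrite('pics/tc1.png',cv2.resize(a[:150],None,fx=4,fy=4,interpolation=cv2.INTER_CUBIC))
```

```text
(no output)
```

View pics/sc1.png

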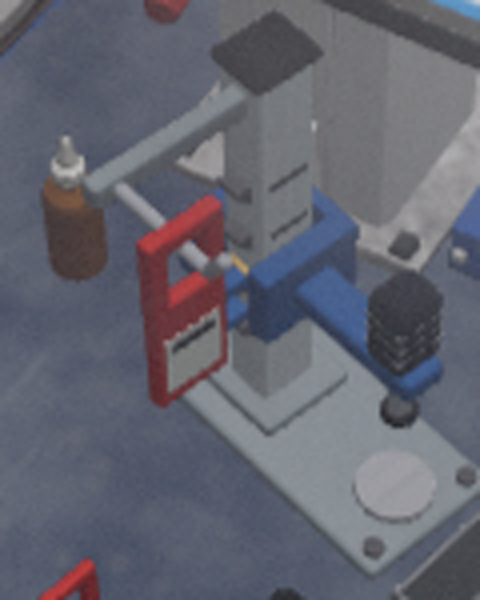

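View pics/tc1.png

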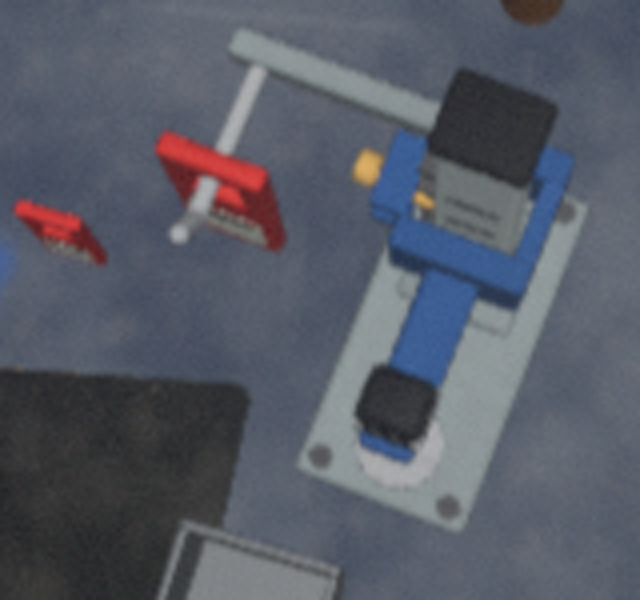

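The scene crop shows the larger tag hanging by its opening on the steel rod, so this is the one meant. Its top bar centre is near crop (181,220), the bent tip (220,262) and the grip top (406,295). The small tag at the lower left is the decoy. In the top crop the tag top bar centre is (213,161), the rod runs (258,68)→(205,195), the tip is at (180,235) and the grip top at (400,395).

```bash
cat > h.py <<'E'
import numpy as np,pickle
from scipy.spatial.transform import Rotation as R
def ray(i,uv):
    q=np.array(i['attitude']);r=R.from_quat(q[[1,2,3,0]])
    d=r.apply([(uv[0]-i['cx'])/i['fx'],-(uv[1]-i['cy'])/i['fy'],-1]);return np.array(i['position']),d
def plane(i,uv,z):
    p,d=ray(i,uv);return p+d*(z-p[2])/d[2]
def tri(*ru):
    A=0;b=0;
    for i,uv in ru:
        p,d=ray(i,uv);d=d/np.linalg.norm(d);M=np.eye(3)-np.outer(d,d);A=A+M;b=b+M@p
    return np.linalg.solve(A,b)
T=lambda u,v:(220+u/4-.4,180+v/4-.4)
S=lambda u,v:(240+u/4-.4,170+v/4-.4)
E
python3 - <<'E'
from h import *
np.set_printoptions(precision=4,suppress=True)
d=pickle.load(open('im0.pkl','rb'));t=d['top'];s=d['scene']
print('plate',*[plane(t,T(*c),.012) for c in((298,467),(462,532),(588,205))])
print('column cap tri',tri((t,T(493,127)),(s,S(267,52))),plane(t,T(493,127),.274))
print('grip top',tri((t,T(400,395)),(s,S(406,290))))
print('tag top tri',tri((t,T(213,161)),(s,S(181,222))),plane(t,T(213,161),.266),plane(s,S(181,222),.266))
print('tag ends',plane(t,T(161,141),.266),plane(t,T(266,179),.266))
print('rod',plane(t,T(258,68),.254),plane(t,T(205,195),.254),'tip',tri((t,T(180,235)),(s,S(220,262))),plane(t,T(180,235),.27))
c=[plane(t,c,.085) for c in((267,310),(306,322),(293,375),(250,364))];print('box',*c,np.mean(c,0))
c=[plane(s,c,.085) for c in((367,298),(401,330),(372,352),(338,320))];print('boxs',*c,np.mean(c,0))
E
python3 - <<'E'
import cv2
a=cv2.imread('pics/top0.png')[295:395,235:385];b=cv2.imread('pics/scene0.png')[265:375,320:430]
import numpy as np
o=np.zeros((600,800,3),np.uint8);o[:300,:450]=cv2.resize(a,None,fx=3,fy=3);x=cv2.resize(b,None,fx=3,fy=3);o[:330,460:790]=x
cv2.imwrite('pics/box.png',o[:330])
E
```

```text
plate [0.469  0.3636 0.012 ] [0.4441 0.2804 0.012 ] [0.6135 0.2297 0.012 ]
column cap tri [0.5788 0.2852 0.2737] [0.5793 0.2853 0.274 ]
grip top [0.485  0.3128 0.1857]
tag top tri [0.5581 0.3898 0.2685] [0.5592 0.3903 0.266 ] [0.5589 0.388  0.266 ]
tag ends [0.5654 0.4108 0.266 ] [0.5539 0.3695 0.266 ]
rod [0.6008 0.3782 0.254 ] [0.5484 0.3934 0.254 ] tip [0.5299 0.3996 0.2683] [0.5288 0.3991 0.27  ]
box [0.4336 0.4057 0.085 ] [0.4181 0.3329 0.085 ] [0.3235 0.3474 0.085 ] [0.3359 0.4257 0.085 ] [0.3778 0.3779 0.085 ]
boxs [0.406  0.3373 0.085 ] [0.3165 0.3671 0.085 ] [0.3419 0.437  0.085 ] [0.4299 0.4108 0.085 ] [0.3736 0.3881 0.085 ]
```

View pics/box.png

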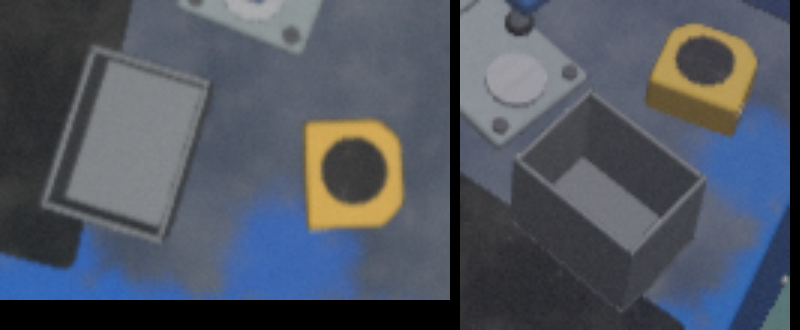

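The crop gives the box rim corners in the top view as (92,46), (211,82), (163,240) and (44,206). In the scene view they are (590,92), (705,181), (632,255) and (515,158). The hook, grip, column and plate all agree with the stand's geometry at a yaw of about -16.5°. I'll raise the tool and collect samples to model the arm for monitor clearance.

```bash
python3 - <<'E'
from h import *
np.set_printoptions(precision=4,suppress=True)
d=pickle.load(open('im0.pkl','rb'));t=d['top'];s=d['scene']
a=[(92,46),(211,82),(163,240),(44,206)];b=[(590,92),(705,181),(632,255),(515,158)]
A=[(235+u/3-.3,295+v/3-.3) for u,v in a];B=[(320+(u-460)/3-.3,265+v/3-.3) for u,v in b]
c=[plane(t,x,.085) for x in A];e=[plane(s,x,.085) for x in B]
print(*c,np.mean(c,0));print(*e,np.mean(e,0))
E
echo "from rig import manip
import json
s=manip.get_state();open('log.txt','a').write(json.dumps([list(map(float,s[k])) for k in('qpos','position','ee_rot')])+'\n')" > log.py
python3 log.py
python3 -m pendant '[{"dz":-0.035},{"dz":-0.035},{"dz":-0.035},{"dz":-0.035},{},{}]'; python3 log.py
python3 -m pendant '[{"dx":-0.03},{"dx":-0.03},{"dx":-0.03},{"dx":-0.03},{},{}]'; python3 log.py
python3 -m pendant '[{"ry":5},{"ry":5},{"ry":5},{},{}]'; python3 log.py
python3 -m pendant '[{"ry":-5},{"ry":-5},{"ry":-5},{},{}]'; python3 log.py; cat log.txt
```

```text
[0.4333 0.4086 0.085 ] [0.4179 0.3346 0.085 ] [0.3234 0.3545 0.085 ] [0.3369 0.427  0.085 ] [0.3779 0.3812 0.085 ]
[0.4156 0.336  0.085 ] [0.3207 0.357  0.085 ] [0.3362 0.4279 0.085 ] [0.4328 0.4057 0.085 ] [0.3763 0.3817 0.085 ]
[[1.1560219571960708, 0.2764580773854692, 1.5058102346839566, -3.043367565141583e-05, 1.360717618809852, -0.12098586746549445], [0.16636031599070863, 0.5500060254668757, 0.2306464621612717], [-0.00017004234297874035, 0.14636335708899686, 0.9892306516555679, -0.0006757309678572605]]
[[1.1560219571960708, 0.2764580773854692, 1.5058102346839566, -3.043367565141583e-05, 1.360717618809852, -0.12098586746549445], [0.16636031599070863, 0.5500060254668757, 0.2306464621612717], [-0.00017004234297874035, 0.14636335708899686, 0.9892306516555679, -0.0006757309678572605]]
[[1.1560219571960708, 0.2764580773854692, 1.5058102346839566, -3.043367565141583e-05, 1.360717618809852, -0.12098586746549445], [0.16636031599070863, 0.5500060254668757, 0.2306464621612717], [-0.00017004234297874035, 0.14636335708899686, 0.9892306516555679, -0.0006757309678572605]]
[[1.1560219571960708, 0.2764580773854692, 1.5058102346839566, -3.043367565141583e-05, 1.360717618809852, -0.12098586746549445], [0.16636031599070863, 0.5500060254668757, 0.2306464621612717], [-0.00017004234297874035, 0.14636335708899686, 0.9892306516555679, -0.0006757309678572605]]
[[1.1560219571960708, 0.2764580773854692, 1.5058102346839566, -3.043367565141583e-05, 1.360717618809852, -0.12098586746549445], [0.16636031599070863, 0.5500060254668757, 0.2306464621612717], [-0.00017004234297874035, 0.14636335708899686, 0.9892306516555679, -0.0006757309678572605]]invalid input
invalid input
invalid input
invalid input
```

Box centre is (0.377, 0.3815) from both views. Empty rows seem to be refused, so I'll use explicit zeros.

```bash
rm log.txt; python3 log.py
python3 -m pendant '[{"dz":-0.035},{"dz":-0.035},{"dz":-0.035},{"dz":-0.035},{"dz":0.0},{"dz":0.0}]'; python3 log.py
python3 -m pendant '[{"dx":-0.03},{"dx":-0.03},{"dx":-0.03},{"dx":-0.03},{"dx":0.0},{"dx":0.0}]'; python3 log.py
python3 -m pendant '[{"ry":5},{"ry":5},{"ry":5},{"ry":0},{"ry":0}]'; python3 log.py
python3 -m pendant '[{"ry":-5},{"ry":-5},{"ry":-5},{"ry":0},{"ry":0}]'; python3 log.py; cat log.txt
```

```text
[[1.1560219571960708, 0.2764580773854692, 1.5058102346839566, -3.043367565141583e-05, 1.360717618809852, -0.12098586746549445], [0.16636031599070863, 0.5500060254668757, 0.2306464621612717], [-0.00017004234297874035, 0.14636335708899686, 0.9892306516555679, -0.0006757309678572605]]
[[1.1560219571960708, 0.2764580773854692, 1.5058102346839566, -3.043367565141583e-05, 1.360717618809852, -0.12098586746549445], [0.16636031599070863, 0.5500060254668757, 0.2306464621612717], [-0.00017004234297874035, 0.14636335708899686, 0.9892306516555679, -0.0006757309678572605]]
[[1.1560219571960708, 0.2764580773854692, 1.5058102346839566, -3.043367565141583e-05, 1.360717618809852, -0.12098586746549445], [0.16636031599070863, 0.5500060254668757, 0.2306464621612717], [-0.00017004234297874035, 0.14636335708899686, 0.9892306516555679, -0.0006757309678572605]]
[[1.1560219571960708, 0.2764580773854692, 1.5058102346839566, -3.043367565141583e-05, 1.360717618809852, -0.12098586746549445], [0.16636031599070863, 0.5500060254668757, 0.2306464621612717], [-0.00017004234297874035, 0.14636335708899686, 0.9892306516555679, -0.0006757309678572605]]
[[1.1560219571960708, 0.2764580773854692, 1.5058102346839566, -3.043367565141583e-05, 1.360717618809852, -0.12098586746549445], [0.16636031599070863, 0.5500060254668757, 0.2306464621612717], [-0.00017004234297874035, 0.14636335708899686, 0.9892306516555679, -0.0006757309678572605]]invalid input
invalid input
invalid input
invalid input
```

```bash
rm log.txt; python3 log.py
python3 -m pendant '[{"dx":0,"dy":0,"dz":-0.035,"rx":0,"ry":0,"rz":0,"hand":0.085},{"dx":0,"dy":0,"dz":-0.035,"rx":0,"ry":0,"rz":0,"hand":0.085},{"dx":0,"dy":0,"dz":-0.035,"rx":0,"ry":0,"rz":0,"hand":0.085},{"dx":0,"dy":0,"dz":-0.035,"rx":0,"ry":0,"rz":0,"hand":0.085},{"dx":0,"dy":0,"dz":0,"rx":0,"ry":0,"rz":0,"hand":0.085}]'; python3 log.py
```

```text
clock: 0.57
position: [0.1675, 0.5527, 0.3789]
ee_rot: [0.002, 0.146, 0.989, 0.007]
contact_force: [-0.5, 0.2, 0.0]
width: 0.085
gripper_force: 0.0
```

```bash
python3 -m pendant '[{"dx":-0.03,"dy":0,"dz":0,"rx":0,"ry":0,"rz":0,"hand":0.085},{"dx":-0.03,"dy":0,"dz":0,"rx":0,"ry":0,"rz":0,"hand":0.085},{"dx":-0.03,"dy":0,"dz":0,"rx":0,"ry":0,"rz":0,"hand":0.085},{"dx":-0.03,"dy":0,"dz":0,"rx":0,"ry":0,"rz":0,"hand":0.085},{"dx":0,"dy":0,"dz":0,"rx":0,"ry":0,"rz":0,"hand":0.085},{"dx":0,"dy":0,"dz":0,"rx":0,"ry":0,"rz":0,"hand":0.085}]'; python3 log.py
python3 -m pendant '[{"dx":0,"dy":0,"dz":0,"rx":0,"ry":7,"rz":0,"hand":0.085},{"dx":0,"dy":0,"dz":0,"rx":0,"ry":7,"rz":0,"hand":0.085},{"dx":0,"dy":0,"dz":0,"rx":0,"ry":0,"rz":0,"hand":0.085}]'; python3 log.py
python3 -m pendant '[{"dx":0,"dy":0,"dz":0,"rx":7,"ry":-7,"rz":0,"hand":0.085},{"dx":0,"dy":0,"dz":0,"rx":7,"ry":-7,"rz":0,"hand":0.085},{"dx":0,"dy":0,"dz":0,"rx":0,"ry":0,"rz":0,"hand":0.085}]'; python3 log.py
python3 -m pendant '[{"dx":0,"dy":0,"dz":0,"rx":-7,"ry":0,"rz":0,"hand":0.085},{"dx":0,"dy":0,"dz":0,"rx":-7,"ry":0,"rz":0,"hand":0.085},{"dx":0,"dy":0,"dz":0,"rx":0,"ry":0,"rz":0,"hand":0.085},{"dx":0,"dy":0,"dz":0,"rx":0,"ry":0,"rz":0,"hand":0.085}]'; python3 log.py
cat > fit.py <<'E'
import numpy as np,json
from scipy.optimize import least_squares
from scipy.spatial.transform import Rotation as R
D=[json.loads(l) for l in open('log.txt')]
# wrist centre = TCP - Lt*zt + lateral
def model(p,q):
    r0,h,L1,L2,c,lat=p
    t=r0+L1*np.sin(q[1])+L2*np.sin(q[1]+q[2]+c);z=h+L1*np.cos(q[1])+L2*np.cos(q[1]+q[2]+c)
    cc,ss=np.cos(q[0]),np.sin(q[0]);return np.array([t*cc-lat*ss,t*ss+lat*cc,z])
def res(p):
    o=[]
    for q,x,w in D:
        rt=R.from_quat(np.array(w)[[1,2,3,0]]);o.append(model(p,q)+rt.apply([p[6]*np.sin(q[5])*0,0,p[7]])-x)
    return np.r_[np.concatenate(o),1e-3*(np.array(p)-P0)]
P0=np.array([0,.3,.4,.4,0,.0,0,.25])
def lead(p):return p[:6]
def res(p):
    o=[]
    for q,x,w in D:
        rt=R.from_quat(np.array(w)[[1,2,3,0]]);o.append(model(p[:6],q)+rt.apply([0,0,p[7]])-x)
    return np.r_[np.concatenate(o),1e-3*(np.array(p)-P0)]
E
python3 - <<'E'
from fit import *
np.set_printoptions(precision=4,suppress=True)
for d in D: print(*map(np.array,d))
s=least_squares(res,P0);print(s.x,np.abs(s.fun[:-8]).max())
E
```

```text
clock: 1.07
position: [0.2826, 0.5151, 0.3704]
ee_rot: [-0.0, 0.148, 0.989, -0.001]
contact_force: [-0.4, 0.2, 0.2]
width: 0.085
gripper_force: 0.0
clock: 1.32
position: [0.2839, 0.5149, 0.3692]
ee_rot: [-0.122, 0.147, 0.981, 0.017]
contact_force: [0.5, 0.2, -1.3]
width: 0.0847
gripper_force: 0.0
clock: 1.57
position: [0.2783, 0.5189, 0.3703]
ee_rot: [-0.045, 0.132, 0.987, -0.083]
contact_force: [0.6, 1.1, -0.1]
width: 0.0849
gripper_force: 0.0
clock: 1.9
position: [0.2794, 0.5142, 0.3724]
ee_rot: [-0.029, 0.139, 0.989, 0.039]
contact_force: [-0.5, -0.3, 0.5]
width: 0.0846
gripper_force: 0.0
[ 1.156   0.2765  1.5058 -0.      1.3607 -0.121 ] [0.1664 0.55   0.2306] [-0.0002  0.1464  0.9892 -0.0007]
[ 1.1561  0.2292  1.2149 -0.      1.6839 -0.121 ] [0.1675 0.5527 0.3789] [0.0018 0.1463 0.9892 0.0065]
[ 0.9504  0.2546  1.2002  0.0003  1.6882 -0.3238] [0.2826 0.5151 0.3704] [-0.0005  0.1477  0.989  -0.0006]
[ 0.8112  0.2972  1.1694  0.2246  1.7842 -0.4256] [0.2839 0.5149 0.3692] [-0.1221  0.1475  0.9814  0.0168]
[ 0.9584  0.3697  1.0483  0.0032  1.912  -0.3453] [0.2783 0.5189 0.3703] [-0.0448  0.1321  0.9867 -0.0828]
[ 0.8979  0.2195  1.2469  0.0898  1.6362 -0.3853] [0.2794 0.5142 0.3724] [-0.0288  0.1394  0.989   0.0394]
[0.     0.1368 0.6297 0.4254 0.1425 0.0694 0.     0.3645] 1.9166984064900028e-06
```

The kinematic fit is essentially exact. Next I'll check monitor clearance at the tag and grip poses, and the settled tool attitude.

```bash
python3 -m pendant '[{"dx":0,"dy":0,"dz":0,"rx":0,"ry":0,"rz":0,"hand":0.085},{"dx":0,"dy":0,"dz":0,"rx":0,"ry":0,"rz":0,"hand":0.085}]'
python3 - <<'E'
from fit import *
from rig import manip
np.set_printoptions(precision=4,suppress=True)
p=least_squares(res,P0).x[:6]
for n,T in dict(tag=(.559,.39,.235),tagup=(.559,.39,.36),off=(.49,.41,.257),box=(.377,.3815,.1),grip=(.483,.313,.14),gripup=(.483,.313,.25)).items():
    w=np.array(T)+[0,0,.3645]
    s=least_squares(lambda q:model(p,q)-w,[.6,.3,1.4],bounds=([-2,-.7,.3],[2,2,2.6])).x
    mn={}
    for lat in(0,.07,.14):
        cc,ss=np.cos(s[0]),np.sin(s[0])
        P=lambda t,z:np.array([t*cc-lat*ss,t*ss+lat*cc,z])
        a=P(0,p[1]);e=P(p[2]*np.sin(s[1]),p[1]+p[2]*np.cos(s[1]))
        pts=np.concatenate([np.linspace(a,e,60),np.linspace(e,w,60),np.linspace(w,w-[0,0,.2],30)])
        lo,hi=np.array([.15,.155,.22]),np.array([.61,.185,.49])
        mn[lat]=np.linalg.norm(pts-np.clip(pts,lo,hi),axis=1).min().round(3)
    print(n,s,mn)
s=manip.get_state();print(R.from_quat(s['ee_rot'][[1,2,3,0]]).as_matrix(),s['position'])
E
```

```text
clock: 2.07
position: [0.2816, 0.5166, 0.3719]
ee_rot: [-0.029, 0.139, 0.989, 0.04]
contact_force: [-0.6, 0.1, -0.2]
width: 0.0847
gripper_force: 0.0
tag [0.5072 0.4371 1.2475] {0: np.float64(0.073), 0.07: np.float64(0.038), 0.14: np.float64(0.072)}
tagup [0.5072 0.4131 0.9894] {0: np.float64(0.078), 0.07: np.float64(0.048), 0.14: np.float64(0.079)}
off [0.5879 0.3615 1.3145] {0: np.float64(0.086), 0.07: np.float64(0.076), 0.14: np.float64(0.112)}
box [0.6616 0.3266 1.7854] {0: np.float64(0.094), 0.07: np.float64(0.098), 0.14: np.float64(0.137)}
grip [0.4541 0.3412 1.6463] {0: np.float64(0.102), 0.07: np.float64(0.073), 0.14: np.float64(0.094)}
gripup [0.4541 0.2671 1.471 ] {0: np.float64(0.126), 0.07: np.float64(0.102), 0.14: np.float64(0.121)}
[[-0.9595  0.2779 -0.0457]
 [ 0.2734  0.958   0.0862]
 [ 0.0677  0.0703 -0.9952]] [0.2816 0.5166 0.3719]
```

Run:
```python
from fit import *
from h import *
np.set_printoptions(precision=3,suppress=True)
p=least_squares(res,P0).x[:6]
i=pickle.load(open('im0.pkl','rb'))['scene'];q=D[0][0]
r=R.from_quat(np.array(i['attitude'])[[1,2,3,0]])
def pj(x):
    c=r.inv().apply(np.array(x)-i['position']);return np.array([i['cx']+i['fx']*c[0]/-c[2],i['cy']-i['fy']*c[1]/-c[2],-c[2]])
cc,ss=np.cos(q[0]),np.sin(q[0])
for lat in(-.07,0,.07,.14,.2):
    P=lambda t,z:np.array([t*cc-lat*ss,t*ss+lat*cc,z])
    print(lat,'sh',pj(P(0,p[1])),'el',pj(P(p[2]*np.sin(q[1]),p[1]+p[2]*np.cos(q[1]))),'wr',pj(model(np.r_[p[:5],lat],q)))
for tilt in(0,10,20,30):
  for n,T in dict(tag=(.559,.39,.235),off=(.49,.41,.257),box=(.377,.3815,.1)).items():
    a=np.radians(tilt);ex=np.array([.9595,-.28,0]);w=np.array(T)+.3645*(np.cos(a)*np.array([0,0,1])-np.sin(a)*ex)
    s=least_squares(lambda q:model(p,q)-w,[.6,.3,1.4],bounds=([-2,-.7,.3],[2,2,2.6])).x
    mn={}
    for lat in(0,.07,.14):
        cc,ss=np.cos(s[0]),np.sin(s[0])
        P=lambda t,z:np.array([t*cc-lat*ss,t*ss+lat*cc,z])
        A=P(0,p[1]);e=P(p[2]*np.sin(s[1]),p[1]+p[2]*np.cos(s[1]))
        pts=np.concatenate([np.linspace(A,e,60),np.linspace(e,w,60),np.linspace(w,T,90)[:60]])
        lo,hi=np.array([.15,.155,.22]),np.array([.61,.185,.49])
        mn[lat]=float(np.linalg.norm(pts-np.clip(pts,lo,hi),axis=1).min().round(3))
    print(tilt,n,s,mn)
```

```text
-0.07 sh [598.502 229.771   1.189] el [704.672 -42.53    0.657] wr [422.463 191.377   0.625]
0 sh [627.295 251.902   1.153] el [764.322 -17.271   0.621] wr [468.016 232.329   0.589]
0.07 sh [657.95  275.463   1.117] el [831.342  11.109   0.585] wr [519.517 278.628   0.553]
0.14 sh [690.654 300.6     1.081] el [907.187  43.226   0.549] wr [578.214 331.396   0.517]
0.2 sh [720.477 323.522   1.05 ] el [980.62   74.321   0.518] wr [635.468 382.868   0.486]
0 tag [0.507 0.437 1.247] {0: 0.073, 0.07: 0.038, 0.14: 0.072}
0 off [0.588 0.361 1.315] {0: 0.086, 0.07: 0.076, 0.14: 0.112}
0 box [0.662 0.327 1.785] {0: 0.094, 0.07: 0.098, 0.14: 0.137}
10 tag [0.578 0.381 1.351] {0: 0.08, 0.07: 0.068, 0.14: 0.104}
10 off [0.669 0.313 1.401] {0: 0.099, 0.07: 0.103, 0.14: 0.143}
10 box [0.764 0.297 1.85 ] {0: 0.103, 0.07: 0.12, 0.14: 0.165}
20 tag [0.655 0.34  1.455] {0: 0.089, 0.07: 0.092, 0.14: 0.131}
20 off [0.756 0.28  1.49 ] {0: 0.11, 0.07: 0.125, 0.14: 0.169}
20 box [0.875 0.291 1.912] {0: 0.106, 0.07: 0.136, 0.14: 0.17}
30 tag [0.735 0.319 1.557] {0: 0.095, 0.07: 0.109, 0.14: 0.153}
30 off [0.847 0.265 1.579] {0: 0.116, 0.07: 0.14, 0.14: 0.188}
30 box [0.988 0.311 1.971] {0: 0.102, 0.07: 0.144, 0.14: 0.18}
```

Tilting the tool by about 18°, so the wrist sits toward the stand's front, gives the arm about 9 cm of clearance to the monitor. I'll compute the turn and shifts for that.

```bash
cat > to.py <<'E'
from rig import manip
import numpy as np
from scipy.spatial.transform import Rotation as R
EX=np.array([.9593,-.2823,0]);EY=np.array([.2823,.9593,0]);Z=np.array([0,0,1.])
def Rt(t):
    a=np.radians(t);z=np.sin(a)*EX-np.cos(a)*Z;return np.c_[np.cross(EY,z),EY,z]
def to(G,t,off=.0187):
    s=manip.get_state();r=R.from_quat(s['ee_rot'][[1,2,3,0]]);T=Rt(t)
    rv=np.degrees((r.inv()*R.from_matrix(T)).as_rotvec())
    tcp=np.array(G)+off*T[:,2]
    print('rot',rv.round(2),'shift in final axes mm',(T.T@(tcp-s['position'])*1000).round(1),'in current',(r.inv().apply(tcp-s['position'])*1000).round(1),'tcp',s['position'].round(4))
E
python3 - <<'E'
from to import *
to((.5585,.3895,.36),18);to((.5585,.3895,.250),18)
E
```

```text
rot [  4.05 -21.89  -0.28] shift in final axes mm [-283.1  -43.8  123.2] in current [-308.2  -47.     5.6] tcp [0.2816 0.5166 0.3719]
rot [  4.05 -21.89  -0.28] shift in final axes mm [-249.1  -43.8  227.8] in current [-315.7  -54.7  115. ] tcp [0.2816 0.5166 0.3719]
```

```bash
python3 -m pendant '[{"dx":0,"dy":0,"dz":0,"rx":1,"ry":-5.5,"rz":0,"hand":0.085},{"dx":0,"dy":0,"dz":0,"rx":1,"ry":-5.5,"rz":0,"hand":0.085},{"dx":0,"dy":0,"dz":0,"rx":1,"ry":-5.5,"rz":0,"hand":0.085},{"dx":0,"dy":0,"dz":0,"rx":1,"ry":-5.5,"rz":0,"hand":0.085},{"dx":-0.036,"dy":-0.0055,"dz":0.0155,"rx":0,"ry":0,"rz":0,"hand":0.085},{"dx":-0.036,"dy":-0.0055,"dz":0.0155,"rx":0,"ry":0,"rz":0,"hand":0.085},{"dx":-0.036,"dy":-0.0055,"dz":0.0155,"rx":0,"ry":0,"rz":0,"hand":0.085},{"dx":-0.036,"dy":-0.0055,"dz":0.0155,"rx":0,"ry":0,"rz":0,"hand":0.085},{"dx":-0.036,"dy":-0.0055,"dz":0.0155,"rx":0,"ry":0,"rz":0,"hand":0.085},{"dx":-0.036,"dy":-0.0055,"dz":0.0155,"rx":0,"ry":0,"rz":0,"hand":0.085},{"dx":-0.036,"dy":-0.0055,"dz":0.0155,"rx":0,"ry":0,"rz":0,"hand":0.085},{"dx":-0.030,"dy":-0.0055,"dz":0.0145,"rx":0,"ry":0,"rz":0,"hand":0.085}]'
python3 -m pendant '[{"dx":0,"dy":0,"dz":0,"rx":0,"ry":0,"rz":0,"hand":0.085},{"dx":0,"dy":0,"dz":0,"rx":0,"ry":0,"rz":0,"hand":0.085},{"dx":0,"dy":0,"dz":0,"rx":0,"ry":0,"rz":0,"hand":0.085}]'
python3 - <<'E'
from to import *
import cv2
to((.5585,.3895,.36),18);to((.5585,.3895,.250),18)
s=manip.get_state();i=manip.get_image('wrist')
f=cv2.cvtColor(i['frame'],cv2.COLOR_RGB2BGR);cv2.imwrite('pics/w1.png',f)
# tag top centre projected
M=np.array(i['mount']);r=R.from_quat(s['ee_rot'][[1,2,3,0]])
for n,P in dict(tagtop=(.5585,.3895,.266),end1=np.array((.5585,.3895,.266))+.022*EY,end2=np.array((.5585,.3895,.266))-.022*EY,griptop=(.485,.3128,.186)).items():
    c=np.linalg.inv(M)@np.r_[r.inv().apply(np.array(P)-s['position']),1]
    print(n,i['cx']+i['fx']*c[0]/-c[2],i['cy']-i['fy']*c[1]/-c[2])
E
```

```text
clock: 3.07
position: [0.5654, 0.3853, 0.3413]
ee_rot: [0.156, 0.144, 0.977, -0.023]
contact_force: [-1.0, 1.6, 0.4]
width: 0.0849
gripper_force: 0.0
clock: 3.32
position: [0.5624, 0.3863, 0.3411]
ee_rot: [0.155, 0.144, 0.977, -0.023]
contact_force: [-0.8, 0.2, 0.2]
width: 0.0846
gripper_force: 0.0
rot [-0.09 -0.01 -0.32] shift in final axes mm [-1.4  2.  -0.7] in current [-1.4  2.  -0.7] tcp [0.5624 0.3863 0.3411]
rot [-0.09 -0.01 -0.32] shift in final axes mm [ 32.6   2.  103.9] in current [ 32.6   2.  103.9] tcp [0.5624 0.3863 0.3411]
tagtop 320.57589609458756 209.19368344866837
end1 355.0763767214285 209.06424131975373
end2 286.0912313110451 209.32306623822342
griptop 195.49838234406974 102.73951434901701
```

View pics/w1.png

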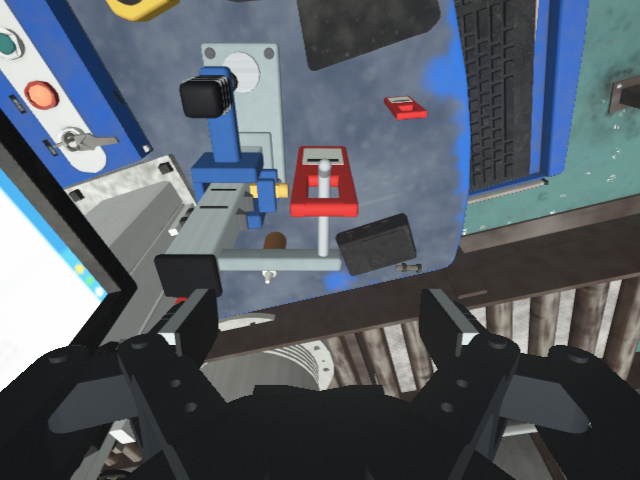

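The wrist view shows the tag's top bar centred at (324,210). I predicted (320.6,209.2), so it is about 2 mm further to +y. The grip top is near (200,98), close to its prediction. I'll check the yellow pawl knob's position, then descend with the opening narrowed.

```bash
python3 - <<'E'
from h import *
d=pickle.load(open('im0.pkl','rb'));print(tri((d['top'],T(370,168)),(d['scene'],S(240,263))))
E
python3 -m pendant '[{"dx":0.0041,"dy":0.0035,"dz":0.013,"rx":0,"ry":0,"rz":0,"hand":0.068},{"dx":0.0041,"dy":0,"dz":0.013,"rx":0,"ry":0,"rz":0,"hand":0.068},{"dx":0.0041,"dy":0,"dz":0.013,"rx":0,"ry":0,"rz":0,"hand":0.068},{"dx":0.0,"dy":0,"dz":0.0,"rx":0,"ry":0,"rz":0,"hand":0.068},{"dx":0.0,"dy":0,"dz":0.0,"rx":0,"ry":0,"rz":0,"hand":0.068}]'
```

```text
[0.57548689 0.33211425 0.17254414]
clock: 3.78
position: [0.5622, 0.3898, 0.3008]
ee_rot: [0.155, 0.142, 0.977, -0.023]
contact_force: [0.2, 0.5, 0.2]
width: 0.0682
gripper_force: 0.0
```

```bash
python3 -m pendant '[{"dx":0.0041,"dy":0,"dz":0.013,"rx":0,"ry":0,"rz":0,"hand":0.068},{"dx":0.0041,"dy":0,"dz":0.013,"rx":0,"ry":0,"rz":0,"hand":0.068},{"dx":0.0041,"dy":0,"dz":0.013,"rx":0,"ry":0,"rz":0,"hand":0.068},{"dx":0.0041,"dy":0,"dz":0.013,"rx":0,"ry":0,"rz":0,"hand":0.068},{"dx":0.0036,"dy":0,"dz":0.012,"rx":0,"ry":0,"rz":0,"hand":0.068},{"dx":0.0,"dy":0,"dz":0.0,"rx":0,"ry":0,"rz":0,"hand":0.068},{"dx":0.0,"dy":0,"dz":0.0,"rx":0,"ry":0,"rz":0,"hand":0.068}]'
python3 - <<'E'
from to import *
import cv2
to((.5585,.3895,.250),18)
i=manip.get_image('wrist');cv2.imwrite('pics/w2.png',cv2.cvtColor(i['frame'],cv2.COLOR_RGB2BGR)[180:480,120:520])
E
```

```text
clock: 4.37
position: [0.5642, 0.3892, 0.2348]
ee_rot: [0.156, 0.143, 0.977, -0.022]
contact_force: [0.2, -0.2, 0.5]
width: 0.0677
gripper_force: 0.0
rot [-0.01  0.1  -0.26] shift in final axes mm [ 0.6 -1.3  2.5] in current [ 0.6 -1.3  2.5] tcp [0.5642 0.3892 0.2348]
```

View pics/w2.png

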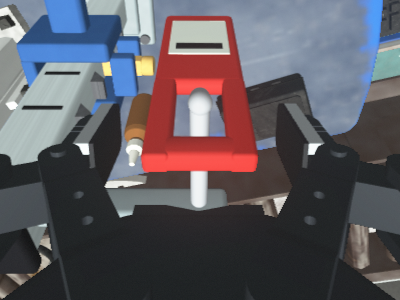

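The tag's top bar at crop (200,160) is centred between the pads at (95,135) and (305,135). I'm closing the gripper.

```bash
python3 -m pendant '[{"dx":0,"dy":0,"dz":0.0025,"rx":0,"ry":0,"rz":0,"hand":0.035},{"dx":0,"dy":0,"dz":0,"rx":0,"ry":0,"rz":0,"hand":0.035},{"dx":0,"dy":0,"dz":0,"rx":0,"ry":0,"rz":0,"hand":0.035},{"dx":0,"dy":0,"dz":0,"rx":0,"ry":0,"rz":0,"hand":0.035},{"dx":0,"dy":0,"dz":0,"rx":0,"ry":0,"rz":0,"hand":0.035},{"dx":0,"dy":0,"dz":0,"rx":0,"ry":0,"rz":0,"hand":0.035}]' 45
```

```text
clock: 4.92
position: [0.5655, 0.3886, 0.2328]
ee_rot: [0.156, 0.144, 0.977, -0.022]
contact_force: [-0.9, -0.0, 4.7]
width: 0.0433
gripper_force: 45.6
```

```bash
python3 -m pendant '[{"dx":-0.0022,"dy":0,"dz":-0.0067,"rx":0,"ry":0,"rz":0,"hand":0.035},{"dx":-0.0022,"dy":0,"dz":-0.0067,"rx":0,"ry":0,"rz":0,"hand":0.035},{"dx":-0.0022,"dy":0,"dz":-0.0067,"rx":0,"ry":0,"rz":0,"hand":0.035},{"dx":0,"dy":0,"dz":0,"rx":0,"ry":0,"rz":0,"hand":0.035},{"dx":0,"dy":0,"dz":0,"rx":0,"ry":0,"rz":0,"hand":0.035}]'
python3 - <<'E'
from to import *
import cv2
i=manip.get_image('wrist');cv2.imwrite('pics/w3.png',cv2.cvtColor(i['frame'],cv2.COLOR_RGB2BGR)[130:480,120:520])
E
```

```text
clock: 5.33
position: [0.5652, 0.3885, 0.2532]
ee_rot: [0.156, 0.144, 0.977, -0.022]
contact_force: [-0.3, -1.3, -0.5]
width: 0.0432
gripper_force: 45.7
```

View pics/w3.png

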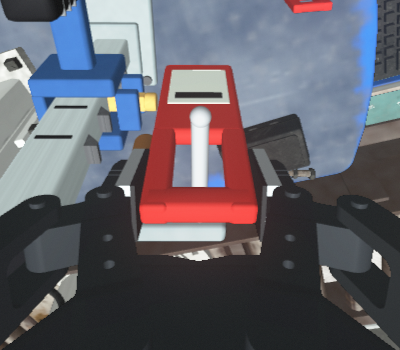

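The tag is held at crop (198,150) and lifted 20 mm, so the bent tip should be inside its opening. I'll draw it off along the stand's -x and watch the force.

```bash
python3 -m pendant '[{"dx":0.0114,"dy":0,"dz":-0.0037,"rx":0,"ry":0,"rz":0,"hand":0.035},{"dx":0.0114,"dy":0,"dz":-0.0037,"rx":0,"ry":0,"rz":0,"hand":0.035},{"dx":0.0114,"dy":0,"dz":-0.0037,"rx":0,"ry":0,"rz":0,"hand":0.035}]'
python3 -m pendant '[{"dx":0.0114,"dy":0,"dz":-0.0037,"rx":0,"ry":0,"rz":0,"hand":0.035},{"dx":0.0114,"dy":0,"dz":-0.0037,"rx":0,"ry":0,"rz":0,"hand":0.035},{"dx":0.0114,"dy":0,"dz":-0.0037,"rx":0,"ry":0,"rz":0,"hand":0.035},{"dx":0.0114,"dy":0,"dz":-0.0037,"rx":0,"ry":0,"rz":0,"hand":0.035},{"dx":0,"dy":0,"dz":0,"rx":0,"ry":0,"rz":0,"hand":0.035},{"dx":0,"dy":0,"dz":0,"rx":0,"ry":0,"rz":0,"hand":0.035}]'
python3 - <<'E'
from to import *
to((.377,.3815,.25),18);to((.377,.3815,.122),18)
E
```

```text
clock: 5.63
position: [0.5289, 0.3988, 0.2519]
ee_rot: [0.155, 0.144, 0.977, -0.023]
contact_force: [0.4, 0.4, 0.0]
width: 0.0432
gripper_force: 45.7
clock: 6.13
position: [0.484, 0.4129, 0.2529]
ee_rot: [0.156, 0.143, 0.977, -0.022]
contact_force: [0.5, -0.7, -0.7]
width: 0.0432
gripper_force: 45.7
rot [-0.01  0.1  -0.22] shift in final axes mm [ 90.1 -60.4  -7.6] in current [ 89.8 -60.7  -7.7] tcp [0.484  0.4129 0.2529]
rot [-0.01  0.1  -0.22] shift in final axes mm [129.6 -60.4 114.2] in current [129.6 -60.8 114. ] tcp [0.484  0.4129 0.2529]
```

```bash
python3 -m pendant '[{"dx":0.022,"dy":-0.005,"dz":-0.0019,"rx":0,"ry":0,"rz":0,"hand":0.035},{"dx":0.022,"dy":-0.012,"dz":-0.0019,"rx":0,"ry":0,"rz":0,"hand":0.035},{"dx":0.022,"dy":-0.018,"dz":-0.0019,"rx":0,"ry":0,"rz":0,"hand":0.035},{"dx":0.018,"dy":-0.018,"dz":-0.0019,"rx":0,"ry":0,"rz":0,"hand":0.035},{"dx":0.006,"dy":-0.0075,"dz":0,"rx":0,"ry":0,"rz":0,"hand":0.035},{"dx":0,"dy":0,"dz":0,"rx":0,"ry":0,"rz":0,"hand":0.035},{"dx":0,"dy":0,"dz":0,"rx":0,"ry":0,"rz":0,"hand":0.035}]'
python3 - <<'E'
from to import *
to((.377,.3815,.114),18)
import cv2
i=manip.get_image('wrist');cv2.imwrite('pics/w4.png',cv2.cvtColor(i['frame'],cv2.COLOR_RGB2BGR))
E
```

```text
clock: 6.72
position: [0.3843, 0.3803, 0.2325]
ee_rot: [0.156, 0.143, 0.977, -0.022]
contact_force: [0.6, -0.1, 0.1]
width: 0.0434
gripper_force: 45.8
rot [ 0.05  0.16 -0.31] shift in final axes mm [ 43.6  -0.9 129.2] in current [ 43.9  -1.3 129. ] tcp [0.3843 0.3803 0.2325]
```

View pics/w4.png

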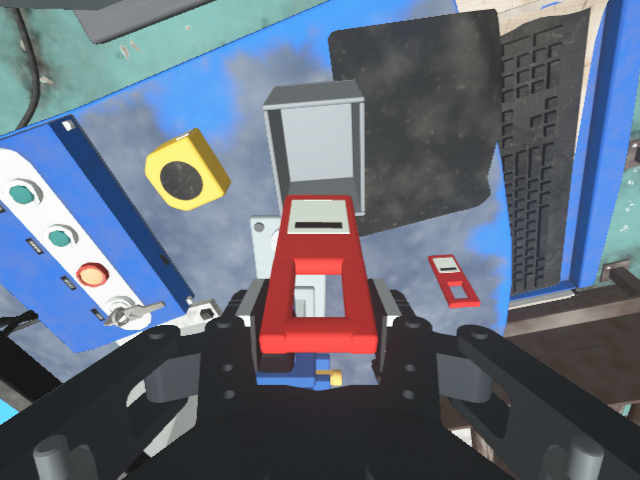

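The wrist view shows the tag held upright above the bench with the box at (318,145) beyond it. The look-alike at (453,280) and the tape at (187,170) are untouched. The lateral offset to the box is about 1 mm, so I'm lowering.

```bash
python3 -m pendant '[{"dx":0.0055,"dy":0,"dz":0.0162,"rx":0,"ry":0,"rz":0,"hand":0.035},{"dx":0.0055,"dy":0,"dz":0.0162,"rx":0,"ry":0,"rz":0,"hand":0.035},{"dx":0.0055,"dy":0,"dz":0.0162,"rx":0,"ry":0,"rz":0,"hand":0.035},{"dx":0.0055,"dy":0,"dz":0.0162,"rx":0,"ry":0,"rz":0,"hand":0.035},{"dx":0.0055,"dy":0,"dz":0.0162,"rx":0,"ry":0,"rz":0,"hand":0.035}]'
python3 -m pendant '[{"dx":0.0055,"dy":0,"dz":0.0162,"rx":0,"ry":0,"rz":0,"hand":0.035},{"dx":0.0055,"dy":0,"dz":0.0162,"rx":0,"ry":0,"rz":0,"hand":0.035},{"dx":0.0055,"dy":0,"dz":0.0158,"rx":0,"ry":0,"rz":0,"hand":0.035},{"dx":0,"dy":0,"dz":0,"rx":0,"ry":0,"rz":0,"hand":0.035},{"dx":0,"dy":0,"dz":0,"rx":0,"ry":0,"rz":0,"hand":0.035}]'
python3 - <<'E'
from to import *
to((.377,.3815,.114),18)
import cv2
i=manip.get_image('scene');cv2.imwrite('pics/s2.png',cv2.resize(cv2.cvtColor(i['frame'],cv2.COLOR_RGB2BGR)[180:380,240:440],None,fx=2.5,fy=2.5))
E
```

```text
clock: 7.18
position: [0.3843, 0.3813, 0.1459]
ee_rot: [0.156, 0.144, 0.977, -0.022]
contact_force: [0.5, -0.6, -0.7]
width: 0.0433
gripper_force: 45.8
clock: 7.6
position: [0.3826, 0.3807, 0.0947]
ee_rot: [0.155, 0.144, 0.977, -0.023]
contact_force: [0.5, 0.5, -0.1]
width: 0.0429
gripper_force: 45.9
rot [-0.12  0.05 -0.3 ] shift in final axes mm [-0.6 -0.8 -1.3] in current [-0.7 -0.8 -1.3] tcp [0.3826 0.3807 0.0947]
```

View pics/s2.png

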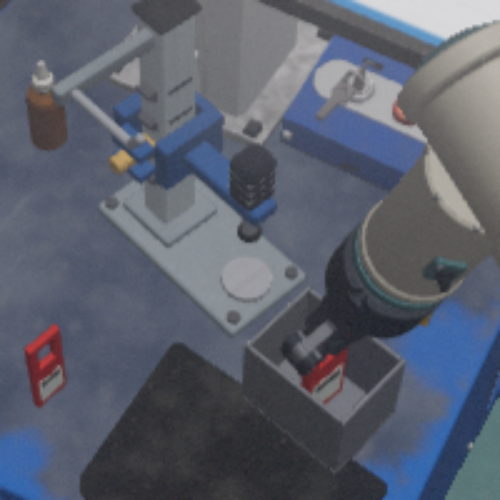

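The crop shows the tag inside the box at (325,375), with the fingers above the rim and the hook empty. I've now viewed 10 pictures, so the rest relies on numbers. I'm releasing the tag and retreating upward.

```bash
python3 -m pendant '[{"dx":0,"dy":0,"dz":0,"rx":0,"ry":0,"rz":0,"hand":0.065},{"dx":0,"dy":0,"dz":0,"rx":0,"ry":0,"rz":0,"hand":0.065},{"dx":0,"dy":0,"dz":0,"rx":0,"ry":0,"rz":0,"hand":0.065},{"dx":0,"dy":0,"dz":0,"rx":0,"ry":0,"rz":0,"hand":0.065},{"dx":0,"dy":0,"dz":0,"rx":0,"ry":0,"rz":0,"hand":0.065}]'
python3 -m pendant '[{"dx":-0.006,"dy":0,"dz":-0.018,"rx":0,"ry":0,"rz":0,"hand":0.065},{"dx":-0.006,"dy":0,"dz":-0.018,"rx":0,"ry":0,"rz":0,"hand":0.065},{"dx":-0.009,"dy":0,"dz":-0.028,"rx":0,"ry":0,"rz":0,"hand":0.065},{"dx":-0.009,"dy":0,"dz":-0.028,"rx":0,"ry":0,"rz":0,"hand":0.065},{"dx":-0.009,"dy":0,"dz":-0.028,"rx":0,"ry":0,"rz":0,"hand":0.065},{"dx":-0.006,"dy":0,"dz":-0.018,"rx":0,"ry":0,"rz":0,"hand":0.065},{"dx":0,"dy":0,"dz":0,"rx":0,"ry":0,"rz":0,"hand":0.065},{"dx":0,"dy":0,"dz":0,"rx":0,"ry":0,"rz":0,"hand":0.065}]'
cat > red.py <<'E'
from h import *
from to import manip
import cv2
np.set_printoptions(precision=4,suppress=True)
for n in('scene','top'):
    i=manip.get_image(n);cv2.imwrite(f'pics/red_{n}.png',i['frame'][:,:,::-1])
    f=i['frame'].astype(int);m=((f[:,:,0]>110)&(f[:,:,1]<70)&(f[:,:,2]<80)).astype(np.uint8)
    k,l,st,c=cv2.connectedComponentsWithStats(m)
    for j in range(1,k):
        if st[j,4]>25 and 200<c[j][0]<420 and 200<c[j][1]<400: print(n,st[j],c[j],[plane(i,c[j],z) for z in(.03,.11)])
E
python3 red.py
python3 - <<'E'
from to import *
to((.484,.3130,.25),18);to((.484,.3130,.165),18)
E
```

```text
clock: 8.07
position: [0.3816, 0.3806, 0.096]
ee_rot: [0.156, 0.144, 0.977, -0.022]
contact_force: [0.2, -0.5, 0.3]
width: 0.0653
gripper_force: 0.0
clock: 8.73
position: [0.3816, 0.3807, 0.2418]
ee_rot: [0.156, 0.144, 0.977, -0.021]
contact_force: [-0.4, -0.4, 0.1]
width: 0.0652
gripper_force: 0.0
scene [362 304  19  32 228] [370.5702 318.7719] [array([0.3895, 0.3444, 0.03  ]), array([0.3722, 0.3898, 0.11  ])]
scene [250 310  15  23 145] [257.6345 320.8069] [array([0.5834, 0.4686, 0.03  ]), array([0.5509, 0.5042, 0.11  ])]
top [224 230  16  11  98] [231.9082 234.8776] [array([0.5786, 0.4975, 0.03  ]), array([0.5624, 0.4812, 0.11  ])]
top [262 336  25  14 131] [273.7939 341.8779] [array([0.3779, 0.3927, 0.03  ]), array([0.3781, 0.385 , 0.11  ])]
rot [-0.16 -0.01 -0.27] shift in final axes mm [-115.5  -34.7   45. ] in current [-115.6  -34.    45.1] tcp [0.3807 0.3796 0.2393]
rot [-0.16 -0.01 -0.27] shift in final axes mm [-89.2 -34.7 125.9] in current [-89.4 -33.9 125.9] tcp [0.3807 0.3796 0.2393]
```

Both views put the tag inside the box near (0.378, 0.386). I'm moving over the grip next.

```bash
python3 -m pendant '[{"dx":-0.0231,"dy":-0.007,"dz":0.009,"rx":0,"ry":0,"rz":0,"hand":0.065},{"dx":-0.0231,"dy":-0.007,"dz":0.009,"rx":0,"ry":0,"rz":0,"hand":0.065},{"dx":-0.0231,"dy":-0.007,"dz":0.009,"rx":0,"ry":0,"rz":0,"hand":0.065},{"dx":-0.0231,"dy":-0.007,"dz":0.009,"rx":0,"ry":0,"rz":0,"hand":0.065},{"dx":-0.0231,"dy":-0.007,"dz":0.009,"rx":0,"ry":0,"rz":0,"hand":0.065},{"dx":0,"dy":0,"dz":0,"rx":0,"ry":0,"rz":0,"hand":0.065},{"dx":0,"dy":0,"dz":0,"rx":0,"ry":0,"rz":0,"hand":0.065},{"dx":0,"dy":0,"dz":0,"rx":0,"ry":0,"rz":0,"hand":0.065}]'
python3 - <<'E'
from to import *
import cv2
to((.484,.3130,.165),18)
s=manip.get_state();i=manip.get_image('wrist');cv2.imwrite('pics/w5.png',i['frame'][:,:,::-1])
M=np.array(i['mount']);r=R.from_quat(s['ee_rot'][[1,2,3,0]])
C=np.array((.484,.3130,.1857))
for P in [C]+[C+a*.013*EX+b*.015*EY for a in(-1,1) for b in(-1,1)]:
    c=np.linalg.inv(M)@np.r_[r.inv().apply(P-s['position']),1];print(i['cx']+i['fx']*c[0]/-c[2],i['cy']-i['fy']*c[1]/-c[2])
g=cv2.cvtColor(i['frame'],cv2.COLOR_RGB2GRAY)
# dark extents on rows near the top face
for v in range(150,250,10): print(v,' '.join(f'{x//10:2d}' for x in g[v,230:410:6]))
E
```

```text
clock: 9.5
position: [0.4888, 0.3109, 0.2319]
ee_rot: [0.154, 0.144, 0.977, -0.023]
contact_force: [0.0, -0.4, -0.6]
width: 0.0647
gripper_force: 0.0
rot [-0.18 -0.09 -0.3 ] shift in final axes mm [25.7  0.7 80.7] in current [25.5  0.8 80.7] tcp [0.4888 0.3109 0.2319]
318.7357017229274 232.5801591798424
291.09862532153477 212.3942574483277
346.22884775946835 212.22630387295925
293.2211500184681 251.4692122159092
344.41380327443164 251.3352411951167
150 12 13 13 13 14 14 13 13 19 20 20 20 23 23 23 23 23 23 23 20 21 21 19 12 12 12 12 11 11 11
160 13 13 13 14 14 14 13 13 16 20 20 20 20 21  4  5  5 22 20 20 20 20 18 12 12 12 12 12 12 12
170 12 13 13 13 14 13 13 12 14 20 20 20 19 11 11 11 11 11  9 20 20 20 15 12 11 11 11 11 12 12
180 12 12 12 12 12 12 12 12 12 20 20 20 17  3  4  4  4  4  5 20 20 20 13 11 11 11 12 13 12 12
190 13 13 13 12 11 11 12 12 13 20 20 20  4  4  4  4  4  4  4 10 20 21 10 11 11 12 12 13 13 12
200 13 13 13 13 12 12 12 12 12 20 20 19 15  3  4  4  3  4  4 15 20 20 11 11 12 12 11 12 12 12
210 13 13 13 13 12 12 13 13 12 20 20 17  4  4  4  4  4  4  4  4 20 20 11 12 12 11 11 11 12 12
220 13 12 13 13 12 13 13 13 13 20 20 15  5  5  5  5  5  5  5  4 20 20 11 11 11 11 11 11 11 11
230 10 13 12 13 13 13 14 13 13 19 20 17  5  5  5  5  5  5  5  4 20 19 12 12 12 11 11 11 11 11
240 20 12 13 14 14 14 14 14 13 19 20 20  4  5  5  5  5  4  5  4 20 18 12 12 12 12 12 11 11 13
```

The grip's top face spans columns 301–347, about 2 mm to +y of the prediction. I'll descend with that correction and grip.

```bash
python3 -m pendant '[{"dx":0.005,"dy":0.0025,"dz":0.016,"rx":0,"ry":0,"rz":0,"hand":0.065},{"dx":0.005,"dy":0,"dz":0.016,"rx":0,"ry":0,"rz":0,"hand":0.065},{"dx":0.005,"dy":0,"dz":0.016,"rx":0,"ry":0,"rz":0,"hand":0.065},{"dx":0.005,"dy":0,"dz":0.016,"rx":0,"ry":0,"rz":0,"hand":0.065},{"dx":0.005,"dy":0,"dz":0.016,"rx":0,"ry":0,"rz":0,"hand":0.065},{"dx":0,"dy":0,"dz":0,"rx":0,"ry":0,"rz":0,"hand":0.065},{"dx":0,"dy":0,"dz":0,"rx":0,"ry":0,"rz":0,"hand":0.065}]'
python3 -m pendant '[{"dx":0,"dy":0,"dz":0,"rx":0,"ry":0,"rz":0,"hand":0.02},{"dx":0,"dy":0,"dz":0,"rx":0,"ry":0,"rz":0,"hand":0.02},{"dx":0,"dy":0,"dz":0,"rx":0,"ry":0,"rz":0,"hand":0.02},{"dx":0,"dy":0,"dz":0,"rx":0,"ry":0,"rz":0,"hand":0.02},{"dx":0,"dy":0,"dz":0,"rx":0,"ry":0,"rz":0,"hand":0.02},{"dx":0,"dy":0,"dz":0,"rx":0,"ry":0,"rz":0,"hand":0.02},{"dx":0,"dy":0,"dz":0,"rx":0,"ry":0,"rz":0,"hand":0.02}]' 50
```

```text
clock: 10.13
position: [0.4903, 0.3136, 0.1489]
ee_rot: [0.154, 0.143, 0.977, -0.023]
contact_force: [0.4, 0.2, -0.2]
width: 0.0648
gripper_force: 0.0
clock: 10.72
position: [0.4914, 0.3123, 0.1512]
ee_rot: [0.156, 0.144, 0.977, -0.023]
contact_force: [-3.5, -2.4, 5.4]
width: 0.0296
gripper_force: 49.6
```

```bash
python3 -m pendant '[{"dx":-0.0014,"dy":0,"dz":-0.0043,"rx":0,"ry":0,"rz":0,"hand":0.02},{"dx":-0.0014,"dy":0,"dz":-0.0043,"rx":0,"ry":0,"rz":0,"hand":0.02},{"dx":-0.0014,"dy":0,"dz":-0.0043,"rx":0,"ry":0,"rz":0,"hand":0.02},{"dx":-0.0014,"dy":0,"dz":-0.0043,"rx":0,"ry":0,"rz":0,"hand":0.02},{"dx":-0.0014,"dy":0,"dz":-0.0043,"rx":0,"ry":0,"rz":0,"hand":0.02},{"dx":-0.0014,"dy":0,"dz":-0.0043,"rx":0,"ry":0,"rz":0,"hand":0.02},{"dx":0,"dy":0,"dz":0,"rx":0,"ry":0,"rz":0,"hand":0.02},{"dx":0,"dy":0,"dz":0,"rx":0,"ry":0,"rz":0,"hand":0.02},{"dx":0,"dy":0,"dz":0,"rx":0,"ry":0,"rz":0,"hand":0.02}]'
```

```text
clock: 11.47
position: [0.4913, 0.3123, 0.1759]
ee_rot: [0.155, 0.144, 0.977, -0.024]
contact_force: [3.6, -4.0, -9.1]
width: 0.0295
gripper_force: 52.4
```

```bash
python3 -m pendant '[{"dx":-0.0011,"dy":0,"dz":-0.0034,"rx":0,"ry":0,"rz":0,"hand":0.02},{"dx":-0.0011,"dy":0,"dz":-0.0034,"rx":0,"ry":0,"rz":0,"hand":0.02},{"dx":-0.0011,"dy":0,"dz":-0.0034,"rx":0,"ry":0,"rz":0,"hand":0.02},{"dx":-0.0011,"dy":0,"dz":-0.0034,"rx":0,"ry":0,"rz":0,"hand":0.02},{"dx":0,"dy":0,"dz":0,"rx":0,"ry":0,"rz":0,"hand":0.02},{"dx":0,"dy":0,"dz":0,"rx":0,"ry":0,"rz":0,"hand":0.02},{"dx":0,"dy":0,"dz":0,"rx":0,"ry":0,"rz":0,"hand":0.02}]'
cat > grip.py <<'E'
from h import *
from to import manip
import cv2
d=pickle.load(open('im0.pkl','rb'))
# vertical image shift of the slide's arm/grip in the scene view, by template match from the start image
t=d['scene']['frame'][234:272,328:352]
i=manip.get_image('scene')['frame'];cv2.imwrite('pics/g.png',i[:,:,::-1])
m=cv2.matchTemplate(i[180:290,310:370],t,cv2.TM_CCOEFF_NORMED);_,v,_,l=cv2.minMaxLoc(m);print('match',v,l[0]+310-328,l[1]+180-234)
S0=d['scene'];r=R.from_quat(np.array(S0['attitude'])[[1,2,3,0]])
for h in(0,.034,.036,.038,.04,.072):
    c=r.inv().apply(np.array([.484,.313,.161+h])-S0['position']);print(h,S0['cx']+S0['fx']*c[0]/-c[2],S0['cy']-S0['fy']*c[1]/-c[2])
E
python3 grip.py
```

```text
clock: 12.05
position: [0.4914, 0.3123, 0.1911]
ee_rot: [0.155, 0.144, 0.977, -0.024]
contact_force: [2.3, -4.5, -4.6]
width: 0.0291
gripper_force: 53.2
match 0.5861654877662659 0 -12
0 340.3328237861526 250.0521485274951
0.034 340.95061860336244 239.14984261488138
0.036 340.98788619970014 238.49217646977456
0.038 341.025259541076 237.8326442281536
0.04 341.0627390781993 237.17123793629372
0.072 341.6772322313357 226.32719692125806
```

The rise is about 39 to 40 mm. I'll release the grip, back off upward and verify in the scene image.

```bash
python3 -m pendant '[{"dx":0,"dy":0,"dz":0,"rx":0,"ry":0,"rz":0,"hand":0.065},{"dx":0,"dy":0,"dz":0,"rx":0,"ry":0,"rz":0,"hand":0.065},{"dx":0,"dy":0,"dz":0,"rx":0,"ry":0,"rz":0,"hand":0.065},{"dx":0,"dy":0,"dz":0,"rx":0,"ry":0,"rz":0,"hand":0.065},{"dx":0,"dy":0,"dz":0,"rx":0,"ry":0,"rz":0,"hand":0.065},{"dx":0,"dy":0,"dz":0,"rx":0,"ry":0,"rz":0,"hand":0.065}]'
python3 -m pendant '[{"dx":-0.005,"dy":0,"dz":-0.016,"rx":0,"ry":0,"rz":0,"hand":0.065},{"dx":-0.005,"dy":0,"dz":-0.016,"rx":0,"ry":0,"rz":0,"hand":0.065},{"dx":-0.01,"dy":0,"dz":-0.03,"rx":0,"ry":0,"rz":0,"hand":0.065},{"dx":-0.01,"dy":0,"dz":-0.03,"rx":0,"ry":0,"rz":0,"hand":0.065},{"dx":0,"dy":0,"dz":-0.03,"rx":0,"ry":0,"rz":0,"hand":0.065},{"dx":0.03,"dy":0,"dz":-0.02,"rx":0,"ry":0,"rz":0,"hand":0.065},{"dx":0.03,"dy":0,"dz":-0.02,"rx":0,"ry":0,"rz":0,"hand":0.065},{"dx":0.03,"dy":0,"dz":-0.01,"rx":0,"ry":0,"rz":0,"hand":0.065},{"dx":0.03,"dy":0,"dz":0,"rx":0,"ry":0,"rz":0,"hand":0.065},{"dx":0,"dy":0,"dz":0,"rx":0,"ry":0,"rz":0,"hand":0.065},{"dx":0,"dy":0,"dz":0,"rx":0,"ry":0,"rz":0,"hand":0.065},{"dx":0,"dy":0,"dz":0,"rx":0,"ry":0,"rz":0,"hand":0.065}]'
python3 grip.py; python3 red.py
```

```text
clock: 12.6
position: [0.4916, 0.3136, 0.1914]
ee_rot: [0.156, 0.143, 0.977, -0.022]
contact_force: [-0.3, 0.8, -0.4]
width: 0.0649
gripper_force: 0.0
clock: 13.6
position: [0.3589, 0.3533, 0.327]
ee_rot: [0.156, 0.143, 0.977, -0.022]
contact_force: [0.8, -0.2, -0.2]
width: 0.0649
gripper_force: 0.0
match 0.7496562004089355 0 -11
0 340.3328237861526 250.0521485274951
0.034 340.95061860336244 239.14984261488138
0.036 340.98788619970014 238.49217646977456
0.038 341.025259541076 237.8326442281536
0.04 341.0627390781993 237.17123793629372
0.072 341.6772322313357 226.32719692125806
scene [362 304  19  16 110] [371.1455 311.5364] [array([0.3965, 0.3286, 0.03  ]), array([0.3787, 0.3752, 0.11  ])]
scene [250 310  14  12  64] [256.5625 315.6094] [array([0.5923, 0.4597, 0.03  ]), array([0.5591, 0.496 , 0.11  ])]
scene [365 319  11  12  56] [370.0179 323.7857] [array([0.3849, 0.3554, 0.03  ]), array([0.368 , 0.3999, 0.11  ])]
scene [254 321   9   9  33] [258.0909 324.4848] [array([0.5776, 0.4752, 0.03  ]), array([0.5456, 0.5103, 0.11  ])]
top [224 230  17  11  98] [232.0918 234.8673] [array([0.5786, 0.4972, 0.03  ]), array([0.5624, 0.4809, 0.11  ])]
top [262 336  25  13 132] [274.     341.9091] [array([0.3779, 0.3923, 0.03  ]), array([0.378 , 0.3846, 0.11  ])]
```

The grip's image has moved up 11 px since the start. That matches 36 mm (11.6 px expected) and rules out 0 or 72 mm, so the pawl holds. The tag is still in the box and the gripper is clear, so I'm handing in.

```bash
python3 -c "
from rig import manip
print(manip.sign_off())"
```

```text
the job is handed in; nothing more can be done
None
```

The tag is in the grey box, the stop was raised one notch (about 36 mm by the scene camera) and is held by its pawl, the robot is clear, and I've handed the job in at about 14 s; the judge returned no result.

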